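Push the cup rack back into its place by the tub

TASK

Push the wooden cup rack along the counter with your fingertips, back to its place: its long back side flat against the brick kerb, and its end snug against the end of the green storage tub. Only slide it, do not lift it: the cups ride along on it untouched and must stay standing upside down as they are. Leave the tub, kettle, jebena and coffee tin where they stand.

Things in the scene. Friction and masses are not known exactly. Their poses are not given: they have to be found in the camera images.
- rack: wooden cup rack: loose slatted tray, 150 mm deep (x), 260 long (y), 62 high; the four outer sides are flat and upright (solid to 34 mm, then a rail at 50 to 62 mm in the same plane). With its cups 0.65 to 0.9 kg, slides at 3 to 7 N. Origin centre of underside, z up; +x side is the back, which goes to the kerb. Starts 20 mm or more off the kerb, turned up to 17 deg from it
- rack_back_left (a point): the rack's back corner at its +y end, at counter height (75 mm along x and 130 mm along y from the rack's origin)
- rack_back_right (a point): the rack's back corner at its -y end, at counter height
- kerb: brick kerb along the counter's far edge: a fixed straight course of bricks 102 mm deep (x), 1115 mm long (y), 65 mm high, turned by up to 6 degrees; origin at the centre of its underside, its -x side faces the robot
- kerb_face (a point): the middle of the kerb's flat upright face on the robot's side, at counter height; x points into the kerb (away from the robot), y along the kerb
- tub: green storage tub with latched lid, 190 mm deep (x), 260 long (y), 150 high, 6 kg; stands against the kerb near its left or right end, axes parallel to the kerb's, nothing between it and the rack. End walls flat and upright, 130 mm from the origin along y, up to 99 mm high; above that latches, rim and lid stand out up to 15 mm. Origin centre of underside
- kettle: aluminium kettle, body 160 mm in diameter, 195 mm high to the bail handle, spout to its -x reaching 141 mm from the axis; stands by the kerb on the rack's other side from the tub, 70 mm or more from the rack. Origin under its centre. Bystander
- jebena: dark clay coffee pot in a woven ring, widest 120 mm, 197 mm high, handle to +x reaching 73 mm from the axis, spout to -x reaching 80 mm; stands to the left, between robot and tub or kettle. Origin under its centre. Bystander
- tin: round steel coffee tin, 94 mm in diameter, 112 mm high, to the right, between robot and tub or kettle. Origin under its centre. Bystander
- cup1: a small handleless white coffee cup standing upside down on the rack's slats, 56 mm across its mouth, 46 mm tall; loose, 50 g; origin at the centre of its mouth (underside), z up; its top is 80 mm above the counter
- cup2: a small handleless white coffee cup standing upside down on the rack's slats, 56 mm across its mouth, 46 mm tall; loose, 50 g; origin at the centre of its mouth (underside), z up; its top is 80 mm above the counter
- cup3: a small handleless white coffee cup standing upside down on the rack's slats, 56 mm across its mouth, 46 mm tall; loose, 50 g; origin at the centre of its mouth (underside), z up; its top is 80 mm above the counter
- cup4: a small handleless white coffee cup standing upside down on the rack's slats, 56 mm across its mouth, 46 mm tall; loose, 50 g; origin at the centre of its mouth (underside), z up; its top is 80 mm above the counter
- cup5: a small handleless white coffee cup standing upside down on the rack's slats, 56 mm across its mouth, 46 mm tall; loose, 50 g; origin at the centre of its mouth (underside), z up; its top is 80 mm above the counter
There are look-alikes about, which are no part of the job. Leave any blue or purple look-alike of the cup2 alone.

How it is judged:
By the outcome, as a careful person would: the job done as asked, in the order asked, and still so for the second after the job is handed in, with the robot touching nothing.
It also fails if it takes over 67 s, if anything falls off the work surface, if the arm or the gripper's body presses on something with over 40 N, if the wrist force passes 120 N, or if a joint passes its speed limit or range.

ROBOT

A 6-joint arm with a two-finger parallel gripper is mounted at the origin on the work surface. World frame = base frame: x ahead of the robot, y to its left, z up, the work surface at z = 0. Lengths are in mm, angles in rad, forces in N, time in s.
With the tool pointing down it reaches from about 325 to 900 mm from the base axis. Payload 6.1 kg.
Tool frame: the origin (TCP) lies between the finger pads; the fingertips stand 14 mm ahead of it and the grasp point (between the pads) lies 5 mm behind it (arm.tip_extent is the distance from the TCP to the fingertips, in mm); z points along the fingers, y is the line along which they close (so a half turn about z gives the same grasp; the last joint's range is limited). The gripper opens to 87 mm and grips with 3 to 60 N. Pads are 19 mm wide; open, the fingers measure 117 mm over their backs; the gripper's body (75 mm by 190 mm) begins 51 mm behind the grasp point.
Start: joints at [1.15, 0.22, 1.526, -0, 1.395, -0.126], TCP at [181.591, 598.03, 236.538] pointing down, gripper open.
Joint ranges: [-2.98, 2.98], [-0.91, 2.08], [0.09, 2.57], [-1.24, 4.39], [0.2, 2.65], [-2.68, 2.68]. Speed limits (rad/s): [2.57, 2.57, 3.01, 3.14, 3.14, 3.14].

INTERFACE

Orientations are given as a unit quaternion [w, x, y, z].
In Python, from workcell import arm gives the robot as it stands. The module is installed in compiled form; this text tells all that it offers. Calls block until the motion is done:
- arm.movep(position, orientation): joint-space move of the TCP to a pose.
- arm.move_linear(position, ori=None, v=150, guard=None): straight line of the TCP; ori=None keeps the orientation; v is the mean speed in mm/s. With guard (N) it stops when the force on the tool has changed by that much, and returns True; else False.
- arm.movej(angles): joint-space move.
- arm.let_go() and arm.clamp(strength=None): open the fingers fully, or close them until they stop; strength is the grip in N (None keeps the last).
- arm.pause(seconds).
- arm.ik(position, orientation): joint angles nearest the present ones, or None.
- arm.observe(): the state.
- arm.grab_frame(name): name is "side" or "top"; returns a dict with "img" (384x512x3 uint8, red, green, blue), "K" (3x3 intrinsics, pixels), "R" (3x3) and "t" (3): a world point X has camera coordinates R X + t. Camera axes: x right, y down, z forward; pixel columns grow to the right and rows downward; lengths in mm; the calibration is good to about 2 mm. A picture is of the moment at which its call begins. There is no depth.
A pose or a line that the arm cannot do raises arm.MotionError and nothing moves.
- arm.close_job(): hands the job in; it is judged then, once.
Trained networks look in the newest picture that a camera, given by its name, has taken for a name from the list of things; names that differ only in an ending like _2 or _b are one class to them, and where a whole thing is asked for, a point or a joint stands for the part that bears it (a point fixed in the world has none). Each returns a list of dicts, best first, with "confidence" (0 to 1); they miss things now and then, are a little off and sometimes report something else, mostly with a low value. They report only what shows in the picture. A call takes as long as a camera call. They do not tell look-alikes from the thing itself.
- arm.masks_of(camera, label): "region" (384x512 bool, what is visible of it) and "pixel" ([column, row] in pixels, amid what is visible of it).
- arm.spot_point(camera, label): "pixel" ([column, row] in pixels: a listed point, or the origin of a listed thing).
The state is a dict: "time": time; "joint_positions": joint angles; "qd": joint speeds; "joint_efforts": joint torques, N m; "eef_pos": TCP position; "ee_rot": TCP orientation; "contact_force": force on the tool from outside, world axes, zero at the start; "moment": the same for the moment, N m; "width": opening from 0.0 (shut) to 1.0 (fully open); "gripper_force": force on a finger pad.
Only numpy, scipy, OpenCV 4.12 (cv2) and the standard library are available. Lean on these libraries where they do the work, as an engineer would, in place of code of your own. Each camera call takes 0.05 s, during which the arm holds its last target. There are 200 camera calls.

## Working session

There is one attempt and no reset: what is moved stays moved. The work goes in short steps, each a Python script; the robot and the scene stay as the last script left them, time stands still between calls to the robot, and variables do not carry over. Pictures are saved under pics/ and viewed, at most 10 in all, crops included, and the job is handed in when it is done.

```bash
mkdir -p pics; cat > h.py <<'E'
import numpy as np, cv2
from workcell import arm
def ray(f,px,z=0.):
    K,R,t=np.array(f["K"]),np.array(f["R"]),np.array(f["t"])
    d=R.T@np.linalg.solve(K,[px[0],px[1],1.]); c=-R.T@t
    return c+d*(z-c[2])/d[2]
def proj(f,X):
    p=np.array(f["K"])@(np.array(f["R"])@np.array(X,float)+np.array(f["t"])); return p[:2]/p[2]
def save(f,name,s=1.5): cv2.imwrite("pics/"+name,cv2.resize(f["img"][:,:,::-1],None,fx=s,fy=s,interpolation=cv2.INTER_CUBIC))
E
python3 - <<'E'
from h import *
for c in("top","side"):
    f=arm.grab_frame(c); save(f,c+"0.png")
    print(c,"cam at",(-np.array(f["R"]).T@np.array(f["t"])).round(),)
    for l in("rack","rack_back_left","rack_back_right","kerb_face","kerb","tub","kettle","jebena","tin"):
        for d in arm.spot_point(c,l)[:2]: print(l,round(d["confidence"],2),np.round(d["pixel"],1),ray(f,d["pixel"]).round(1))
o=arm.observe();print(o["time"],o["ee_rot"])
E
```

```text
top cam at [ 352.   -2. 1224.]
rack 0.88 [258.8 192.9] [536.   16.6   0. ]
rack 0.36 [408.2 169. ] [ 608.9 -417.3    0. ]
rack_back_left 0.91 [222.9 156.7] [642.8 122.9   0. ]
rack_back_right 0.93 [309.7 176.3] [ 585.7 -131.     0. ]
kerb_face 0.58 [265.6 134.3] [711.4  -2.1  -0. ]
kerb_face 0.32 [289.3 187.7] [551.7 -71.6   0. ]
kerb 0.7 [360.7 272.8] [ 311.6 -270.4    0. ]
kerb 0.65 [266.4 115.8] [768.5  -4.1   0. ]
tub 0.64 [128.5 168.3] [606.5 398.9   0. ]
tub 0.18 [236.3 173. ] [594.3  82.7   0. ]
kettle 0.73 [404.2 167.2] [ 614.2 -406.     0. ]
kettle 0.49 [311.5 181.1] [ 571.5 -136.     0. ]
jebena 0.84 [159.5 277.5] [294.2 293.4   0. ]
tin 0.62 [361.9 273.5] [ 309.7 -273.7    0. ]
side cam at [ -43. -724.  848.]
rack 0.7 [259.8 205.4] [529.7   2.1   0. ]
rack 0.65 [260. 175.] [616.2 109.3   0. ]
rack_back_right 0.71 [305.7 225.8] [ 574.9 -138.9    0. ]
kerb_face 0.97 [306.8 181.7] [705.1  -4.7   0. ]
kerb_face 0.18 [260.1 216.3] [502.7 -33.1   0. ]
kerb 0.75 [319.1 173.8] [ 7.606e+02 -6.000e-01  0.000e+00]
tub 0.7 [207.7 134.8] [614.9 396.9   0. ]
tub 0.16 [263.6 311.1] [ 318.8 -275.6    0. ]
kettle 0.9 [395.6 283. ] [ 609.5 -410.5    0. ]
kettle 0.31 [279.6 203.9] [577.3 -28.4   0. ]
jebena 0.8 [138.4 186.2] [301.1 296.6   0. ]
tin 0.71 [260.4 306.3] [ 321.1 -261.3    0. ]
1.0 [-8.93557853e-06  1.46894663e-01  9.89152141e-01  1.66151437e-05]
```

View pics/top0.png

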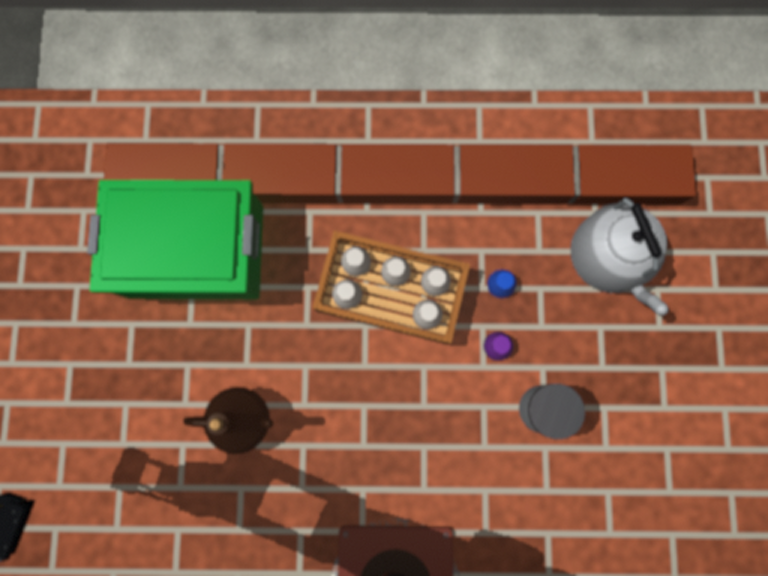

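View pics/side0.png

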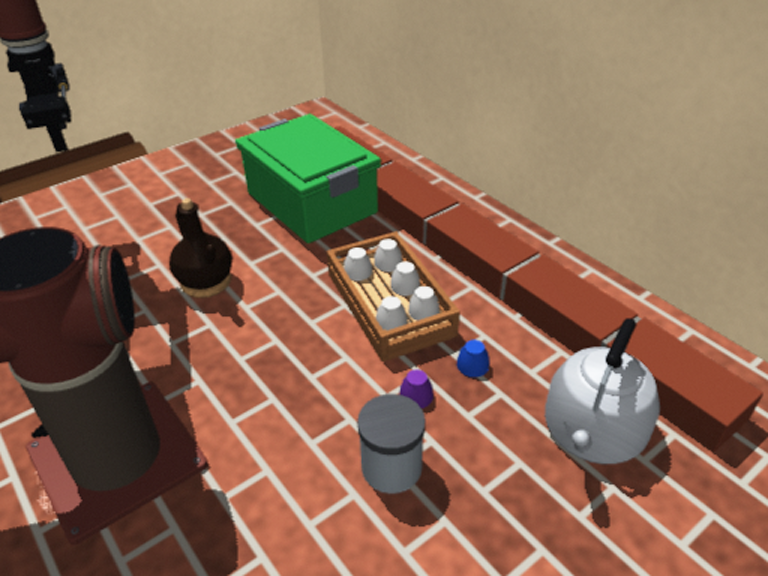

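The top picture shows the rack at about (262,192), with five white cups and its right end nearer the robot. The tub's right wall is at about column 172 and the kerb is above. The blue cup is at (335,189) and the purple one at (332,231), both standing on the counter right of the rack, so they are the look-alikes and I must not touch them. The side picture agrees.

Next I'll fit the kerb line and the rack's corners, then check the joint solutions.

```bash
cat >> h.py <<'E'
from scipy.spatial.transform import Rotation as Ro
def ori(a):  # tool down, tool y axis along world direction angle a (mod pi); quaternion wxyz
    y=np.array([np.cos(a),np.sin(a),0]); z=np.array([0,0,-1.]); q=Ro.from_matrix(np.c_[np.cross(y,z),y,z]).as_quat(); return q[[3,0,1,2]]
def kerbline(f):
    m=arm.masks_of("top","kerb")
    m=max(m,key=lambda d:d["region"].sum())["region"]
    P=[]
    for c in range(185,375,5):
        r=np.flatnonzero(m[:,c])
        if len(r): P.append(ray(f,[c,r.max()+.5])[:2])
    P=np.array(P); k=np.polyfit(P[:,1],P[:,0],1); ok=abs(P[:,0]-np.polyval(k,P[:,1]))<5
    return np.polyfit(P[ok,1],P[ok,0],1),ok.mean()
def rackrect(f):
    m=arm.masks_of("top","rack"); m=m[0]["region"]
    p=np.argwhere(m)[:,::-1]
    P=np.array([ray(f,q,62.)[:2] for q in p],np.float32); return cv2.minAreaRect(P)
E
python3 - <<'E'
from h import *
f=arm.grab_frame("top")
print("kerb x=k0*y+k1",kerbline(f)); print("rack",rackrect(f))
for n,p,z in(("blue",(502/1.5,283/1.5),30),("purple",(498/1.5,346/1.5),30),("BL",(333/1.5,234/1.5),62),("BR",(469/1.5,264/1.5),62),("FR",(450/1.5,343/1.5),62),("FL",(315/1.5,308/1.5),62),("tubR",(259/1.5,298/1.5),0)):print(n,ray(f,p,z).round(1))
for a in(np.pi/2,-np.pi/2,0,np.pi):
  for P in((390,-30,150),(390,-30,34),(560,-30,34),(633,-160,34),(633,0,34)):
    j=arm.ik(P,ori(a)); print(round(a,2),P,None if j is None else np.round(j,2))
E
```

```text
kerb x=k0*y+k1 (array([1.63518153e-03, 7.08352779e+02]), np.float64(1.0))
rack ((531.6709594726562, 11.537979125976562), (260.64324951171875, 153.80409240722656), 76.02963256835938)
blue [ 544.8 -197.7   30. ]
purple [ 426.7 -187.9   30. ]
BL [630.  119.1  62. ]
BR [ 574.7 -132.6   62. ]
FR [429.5 -96.6  62. ]
FL [491.5 148.9  62. ]
tubR [517.6 265.6   0. ]
1.57 (390, -30, 150) [-0.28 -0.29  2.19 -0.    1.24 -1.85]
1.57 (390, -30, 34) [-0.28 -0.08  2.27 -0.    0.96 -1.85]
1.57 (560, -30, 34) [-0.19  0.3   1.84 -0.    1.   -1.76]
1.57 (633, -160, 34) [-0.37  0.49  1.58 -0.    1.06 -1.94]
1.57 (633, 0, 34) [-0.12  0.45  1.64 -0.    1.05 -1.7 ]
-1.57 (390, -30, 150) [-0.28 -0.29  2.19 -0.    1.24  1.29]
-1.57 (390, -30, 34) [-0.28 -0.08  2.27 -0.    0.96  1.29]
-1.57 (560, -30, 34) [-0.19  0.3   1.84 -0.    1.    1.38]
-1.57 (633, -160, 34) [-0.37  0.49  1.58 -0.    1.06  1.2 ]
-1.57 (633, 0, 34) [-0.12  0.45  1.64 -0.    1.05  1.45]
0 (390, -30, 150) [-0.28 -0.29  2.19 -0.    1.24 -0.28]
0 (390, -30, 34) [-0.28 -0.08  2.27 -0.    0.96 -0.28]
0 (560, -30, 34) [-0.19  0.3   1.84 -0.    1.   -0.19]
0 (633, -160, 34) [-0.37  0.49  1.58 -0.    1.06 -0.37]
0 (633, 0, 34) [-0.12  0.45  1.64 -0.    1.05 -0.12]
3.14 (390, -30, 150) None
3.14 (390, -30, 34) None
3.14 (560, -30, 34) None
3.14 (633, -160, 34) None
3.14 (633, 0, 34) None
```

```bash
python3 - <<'E'
from h import *
o=ori(np.pi/2)
def s(n):
    q=arm.observe(); print(n,round(q["time"],1),np.round(q["eef_pos"],1),np.round(q["contact_force"],1))
arm.movep([395,5,280],o); s("above")
arm.move_linear([395,5,34],v=120); s("down")
arm.move_linear([500,5,34],v=40,guard=20); s("mid")
f=arm.grab_frame("top"); save(f,"mid.png"); print(rackrect(f))
E
```

```text
above 3.4 [395.1   5.4 280. ] [ 0.5 -1.1  0. ]
down 5.6 [395.5   4.9  34.5] [-0.3 -0.4  0.3]
mid 8.4 [498.    4.5  33.4] [-8.7 -2.4  6. ]
((584.2622680664062, 25.96795654296875), (259.8778381347656, 156.88084411621094), 87.00037384033203)
```

View pics/mid.png

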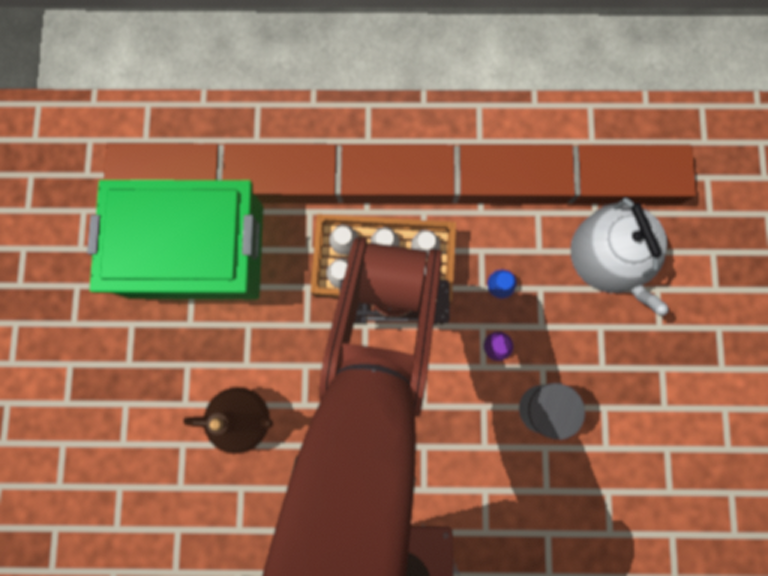

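The picture shows the rack turned almost parallel to the kerb, at scaled (385,260), with all cups upright. I'll keep pushing until it reaches the kerb.

```bash
python3 - <<'E'
from h import *
def s(n,r=None):
    q=arm.observe(); print(n,r,round(q["time"],1),np.round(q["eef_pos"],1),np.round(q["contact_force"],1))
r=arm.move_linear([545,4.5,34],v=35,guard=14); s("near",r)
if not r: r=arm.move_linear([558,4.5,34],v=15,guard=14); s("kerb",r)
p=arm.observe()["eef_pos"]
arm.move_linear([p[0]-25,4.5,34],v=60)
arm.move_linear([p[0]-25,4.5,200],v=200); s("up")
arm.movep([520,-230,200],ori(0)); s("aside")
f=arm.grab_frame("top"); save(f,"kerb.png"); print(rackrect(f))
E
```

```text
near False 9.9 [542.6   4.8  33.2] [-9.4  1.1  7.5]
kerb True 10.4 [545.2   5.   32.5] [-0.3  0.6 -0.3]
up None 11.9 [519.4   4.6 198.6] [ 0.1  0.6 -0.5]
aside None 13.0 [ 519.7 -229.2  199. ] [ 0.3  0.3 -0.1]
((625.140869140625, 31.284645080566406), (258.7614440917969, 162.2669219970703), 89.5671157836914)
```

View pics/kerb.png

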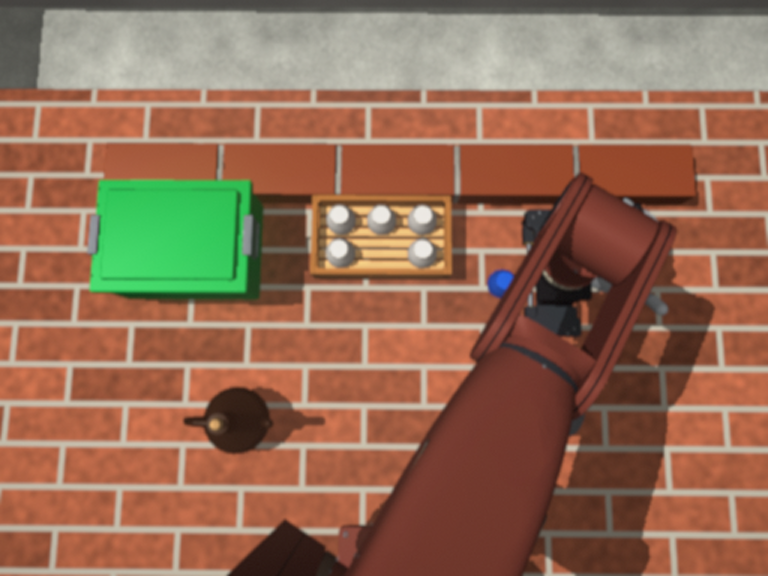

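The picture shows the rack's back flat on the kerb, its right end at scaled (450,235), and the cups upright. Next I'll push on its end toward the tub.

```bash
python3 - <<'E'
from h import *
def s(n,r=None):
    q=arm.observe(); print(n,r,round(q["time"],1),np.round(q["eef_pos"],1),np.round(q["contact_force"],1))
arm.movep([632,-138,160],ori(0))
r=arm.move_linear([632,-138,36],v=110,guard=15); s("down",r)
if not r:
    r=arm.move_linear([632,-20,36],v=40,guard=20); s("push",r)
    if not r: r=arm.move_linear([632,12,36],v=14,guard=9); s("tub",r)
f=arm.grab_frame("top"); save(f,"tub.png"); print(rackrect(f))
E
```

```text
down False 15.0 [ 632.8 -138.3   37.1] [ 0.3 -0.1  0.1]
push False 18.1 [631.9 -20.9  36. ] [-0.3 -5.  -0.9]
tub True 19.3 [631.7  -7.3  35.6] [ 1.7 -1.6  1.3]
((626.8528442382812, 150.64312744140625), (163.37623596191406, 224.91014099121094), 0.9458661675453186)
```

View pics/tub.png

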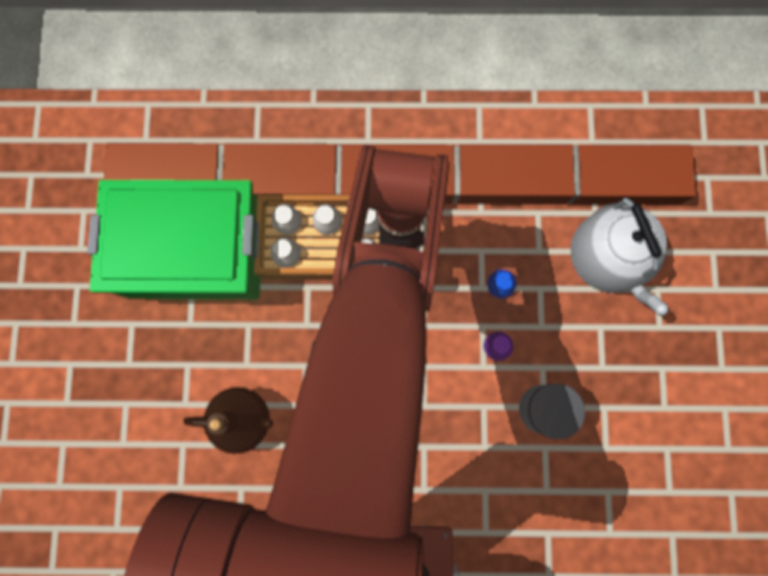

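The picture shows the rack's left end under the tub's latch at scaled (255,235). The tub hasn't moved. I'll confirm the seating with a light tap on the front and another on the end, then look with the arm clear.

```bash
python3 - <<'E'
from h import *
def s(n,r=None):
    q=arm.observe(); print(n,r,round(q["time"],1),np.round(q["eef_pos"],1),np.round(q["contact_force"],1))
arm.move_linear([632,-35,36],v=60); arm.move_linear([632,-35,180],v=200)
arm.movep([510,130,180],ori(np.pi/2)); arm.move_linear([510,130,36],v=110); s("front")
r=arm.move_linear([535,130,36],v=40,guard=9); s("a",r)
if not r: r=arm.move_linear([560,130,36],v=14,guard=9); s("tap front",r)
arm.move_linear([510,130,36],v=60); arm.move_linear([510,130,180],v=200)
arm.movep([632,-35,180],ori(0)); arm.move_linear([632,-35,36],v=110)
r=arm.move_linear([632,-20,36],v=40,guard=9); s("b",r)
if not r: r=arm.move_linear([632,12,36],v=14,guard=10); s("tap end",r)
arm.move_linear([632,-40,36],v=60); arm.move_linear([632,-40,200],v=200)
arm.movep([450,-250,250],ori(0)); s("clear")
f=arm.grab_frame("top"); im=f["img"][110:220,140:330]; cv2.imwrite("pics/fin.png",cv2.resize(im[:,:,::-1],None,fx=4,fy=4,interpolation=cv2.INTER_CUBIC)); print(rackrect(f))
f=arm.grab_frame("side"); im=f["img"][60:240,140:330]; cv2.imwrite("pics/fins.png",cv2.resize(im[:,:,::-1],None,fx=3.3,fy=3.3,interpolation=cv2.INTER_CUBIC))
E
```

```text
front None 23.6 [510.7 130.1  36.8] [-0.7 -1.   0.1]
a False 24.3 [534.7 130.   35.8] [-0.5 -0.8 -0.8]
tap front True 25.3 [545.3 129.9  35.3] [-0.4  1.3  0. ]
b False 30.1 [632.  -19.7  36. ] [ 1.  -0.1 -0.1]
tap end True 31.2 [631.7  -7.3  35.6] [ 1.3 -1.2  0.5]
clear None 34.0 [ 450.4 -249.4  249.5] [ 0.4  0.2 -0.6]
((625.2252807617188, 134.18942260742188), (160.11778259277344, 258.9593811035156), 0.33515509963035583)
```

View pics/fin.png

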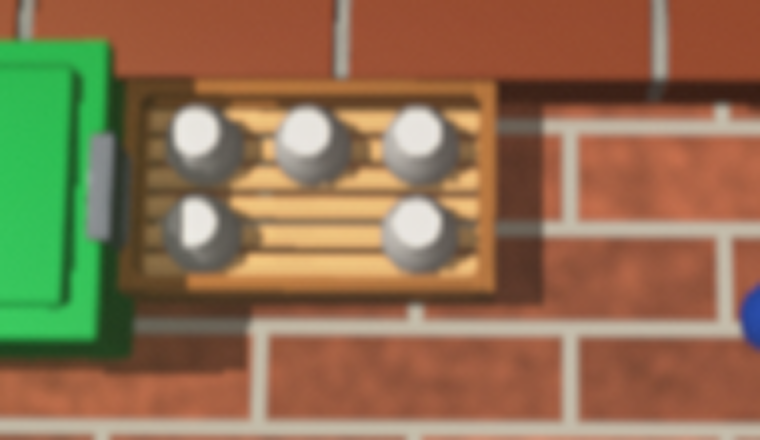

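View pics/fins.png

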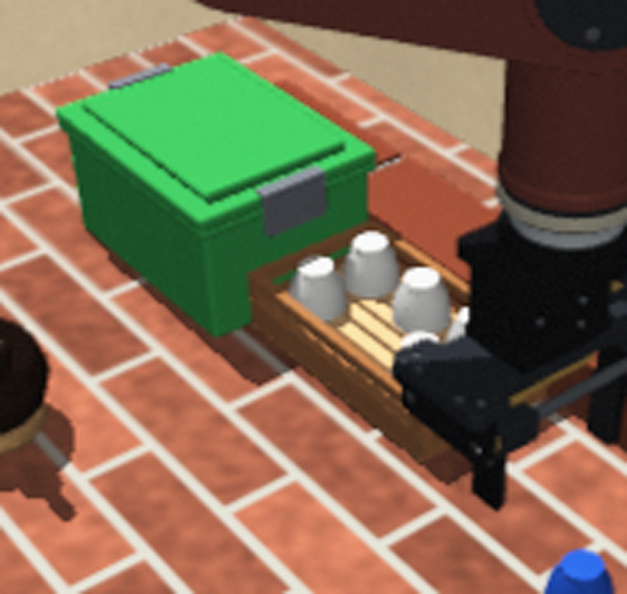

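Both crops show the rack flat along the kerb and snug against the tub's end wall, with the five cups standing. Both taps stopped at the same positions as before (x 545, y -7), so the rack is seated. I'm handing the job in.

```bash
python3 -c "
from workcell import arm
print(arm.close_job())"
```

```text
the job is handed in; nothing more can be done
None
```

The rack is back in place, flat against the kerb and snug against the tub's end, with all five cups still standing upside down; I handed the job in at about 34 s, and saw no sign that anything else had moved.

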